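# Load the screw press with the mould from the riser

### The arm

A 6-joint arm with a two-finger parallel gripper is mounted at the origin on a cart in front of the work surface, level with it; the furniture and walls round the work are solid. World frame = base frame: x ahead of the robot, y to its left, z up, the work surface at z = 0. Lengths are in mm, angles in rad, forces in N, time in s.
With the tool pointing down it reaches from about 300 to 775 mm from the base axis. Payload 14.6 kg.
Tool frame: the origin (TCP) lies midway between the tips of the shut fingers; the grasp point (between the pads) lies 19 mm behind it (grip_depth is the distance from the TCP to the grasp point, in mm); z points along the fingers, y is the direction in which the jaws open and shut (so a half turn about z gives the same grasp; the last joint's range is limited). The gripper opens to 94 mm and grips with 3 to 60 N. Pads are 16 mm wide; open, the fingers measure 119 mm over their backs; the gripper's body (75 mm by 177 mm) begins 78 mm behind the grasp point.
Start: joints at [-1.216, 0.3, 1.521, -0, 1.321, -0.067], TCP at [225.164, -501.787, 205.446] pointing down, gripper open.
Joint ranges: [-3.03, 3.03], [-0.79, 2.21], [0.23, 2.52], [-1.04, 4.18], [0, 3.07], [-2.55, 2.55]. Speed limits (rad/s): [2.22, 2.22, 2.57, 3.14, 3.14, 3.14].

### API

Orientations are given as [roll, pitch, yaw] about the fixed x, y, z axes, in that order (R = Rz(yaw) Ry(pitch) Rx(roll)).
In Python, from cell import read_state, camera, camera_info, sign_off, grip_depth gives the robot as it stands.
- The arm moves only by the tool drive_tool, never from a script. Its argument "motion" is one flat list of numbers, 4 for each row, row after row: the shift along the tool's x, y, z in mm, then the turn about the tool's z in rad. A call has 1 to 8 rows; each row shifts and turns the pose as measured when the row begins, along the tool's axes as they then stand; what a row does not reach is not made up. A row lasts 1/12 s, in which the tool goes at most 41.7 mm and 7.16 degrees, less where a joint would pass 70% of its speed; a pose out of reach is approached as far as the arm can. A call is refused whole if a number of a shift passes 41.7 or a number of a turn 0.125, either way. A call with a gripper value outside its range is refused whole. "jaw" is the closure, from 0 (fully open) to 1 (shut), set as the call begins (left out, the last holds). The fingers move at their own pace and stop on an object; "grip_force" is the grip in N (left out, the last holds). Time passes only in rows, so rows that do not move let the fingers close. It gives the time, the measured TCP pose, the force and the opening at its end, in the units of the state.
- read_state(): the state, without advancing time (a new reading comes with each control period).
- camera(name): name is "scene" or "side" or "wrist"; returns the picture (384x512x3 uint8, red, green, blue); there is no depth.
- camera_info(name): a dict with "fovy" (degrees; the focal length in pixels is half the picture's height over the tangent of half this angle, whatever the lens; pixels are square), "cx", "cy" (the principal point, pixels), "k1" (the pictures are not rectified: a ray, as slopes to the right and down, at radius r is drawn at 1 + k1 r^2 times it, then the intrinsics apply), "camera_from_world" (4x4, takes a point from world to camera coordinates). Camera axes: x right, y up, looking along -z (the intrinsics and any distortion apply to the point x, -y, -z); pixel columns grow to the right and rows downward; lengths in mm; the calibration is good to about 2 mm. A picture is of the moment at which its call begins: read the wrist's pose just before it. camera_info takes no time and is no camera call; for the wrist camera it gives the pose at the moment of the call.
- sign_off(): hands the job in, once; it reports no verdict.
The state is a dict: "clock": time; "joints": joint angles; "qd": joint speeds; "effort": joint torques, N m; "eef_pos": TCP position; "eef_rot": TCP orientation; "wrist_force": force on the tool from outside, world axes, zero at the start; "moment": the same for the moment, N m; "finger_gap": finger opening in mm.
Only numpy, scipy, OpenCV 4.12 (cv2) and the standard library are available. Lean on these libraries where they do the work, as an engineer would, in place of code of your own. Each camera call takes 0.05 s, during which the arm holds its last target. There are 200 camera calls.

### The job

Load the screw press: first wind its handwheel anticlockwise (seen from above; it rises as it turns) until the pressing plate is well clear of the mould's height. Then draw the mould out of the low riser by the end that sticks out, set it down on the free worktop and let go of it, take it anew by its paddle handle and push it, box end first and handle outward, under the plate until it is fully home against the back stop. Leave the plate up, let go, and do not push about the jars, the tin or the mill that stand around.

Things in the scene. Friction and masses are not known exactly. Their poses are not given: they have to be found in the camera images.
- press: Grey portal press fixed to the worktop. Origin on the worktop below the screw; x from open mouth to back stop, z up. Lane 76 mm wide on bare worktop between columns (y 38 to 54 mm either side, x +-18 mm); feet 8 mm thick to y +-72, x +-50 mm. Near face of back stop at x = 43 mm. Crosshead x +-20 mm, top 102 mm; nut on it, radius 17 mm, top 112 mm up. Plate 56 mm (x) by 68 mm under the screw.
- wheel_hub (a point): Centre of the level handwheel atop the press: rim 134 mm outer diameter, 14 mm thick; hub 22 mm diameter, 22 mm high plus 6 mm nut; three round spokes 12 mm thick at 0, 120, 240 degrees from this frame's x, open sectors between. z up. It stands 150 mm over the worktop wound down, rises 6.37 mm per radian anticlockwise (from above), 4.71 rad in all; takes 0.15 N m, stays where left.
- stem (a joint): Lift of screw, wheel and pressing plate in m: 0 wound down (underside of plate 28 mm over the worktop), 0.030 fully up (58 mm). The plate does not turn. The mould is 48 mm high: it passes from 0.020 and is well clear from 0.023.
- riser: Low wooden riser shelf fixed to the worktop, 170 x 126 x 60 mm; two jars fixed on the rear of its top (x over 25 mm, up to 156 mm high). Origin on the worktop under its centre; open front faces -x, at x = -83 mm; inside 98 mm wide, 52 mm high, back closed. The mould lies in it handle inward; 45 to 55 mm of its box end stick out at the front.
- mould_centre (a point): Centre of the loose mould's wooden box, 24 mm up. Box 115 mm along x, 60 mm across y, 48 mm high, slotted sides; x points to the plain end, which enters the press first; handle at the -x end. 0.25 to 0.45 kg. When home in the press this point is at x = -14.5 mm in the press's frame and the x axes agree.
- mould_handle (a point): Near the middle of the mould's flat wooden paddle handle: 24 mm wide, from 57 to 140 mm behind the box centre, 12 to 40 mm over the worktop; this point is 100 mm behind the box centre, 26 mm high. x to the box, y across.
- candle_mid (a point): Centre of a loose candle in a glass jar, 76 mm diameter, 90 mm high; bystander.
- mill_mid (a point): Centre of a loose dark wooden pepper mill, 58 mm diameter, 170 mm high; bystander.
- honey_mid (a point): Centre of a loose honey jar with a red lid, 65 mm diameter, 100 mm high; bystander.
- tin_mid (a point): Centre of a loose small tin, 75 mm diameter, 58 mm high; bystander.

How it is judged (in metres and radians):
On the way, in this order (a step that is already met when the one before it is completed fails the run):
1. the press is wound open (lift over 23 mm) (value of joint stem above 0.023 m), for 0.2 s.
2. the mould lies flat on the worktop, clear of riser and press, let go (horizontal distance between mould_handle and riser above 0.11 m and horizontal distance between mould_centre and press above 0.1 m and height (world z) of mould_centre below 0.028 m and linear speed of mould below 0.02 m/s and contact force between the fingers and mould below 0.3 N), for 0.2 s.
At the end, for the whole second after the job is handed in: The mould stands flat on the worktop in the press, under the raised plate (lift over 20.5 mm), its plain end within 7 mm of the back stop, within 12 mm of the lane's middle and 0.14 rad of its direction, the handle outward; it is released and at rest (x of mould_centre in the frame of press above -0.0215 m and y of mould_centre in the frame of press between -0.012 and 0.012 m and x of mould_handle in the frame of press below -0.09 m and angle between the x axis of mould_centre and the x axis of press, either way round below 0.14 rad and height (world z) of mould_centre below 0.028 m and angle between mould_centre's own z axis and vertical below 0.06 rad and value of joint stem above 0.0205 m and linear speed of mould below 0.01 m/s and contact force between the fingers and mould below 0.3 N); the robot touches nothing.
It fails at once if the candle jar is pushed over 30 mm or tipped (distance of candle_mid from where it was at the start of the episode above 0.03 m or angle between candle_mid's own z axis and vertical above 0.35 rad).
It fails at once if the pepper mill is pushed over 30 mm or tipped (distance of mill_mid from where it was at the start of the episode above 0.03 m or angle between mill_mid's own z axis and vertical above 0.35 rad).
It fails at once if the honey jar is pushed over 30 mm or tipped (distance of honey_mid from where it was at the start of the episode above 0.03 m or angle between honey_mid's own z axis and vertical above 0.35 rad).
It fails at once if the tin is pushed over 30 mm or tipped (distance of tin_mid from where it was at the start of the episode above 0.03 m or angle between tin_mid's own z axis and vertical above 0.35 rad).
It also fails if it takes over 70 s, if anything falls off the work surface, if the arm or the gripper's body presses on something with over 40 N, if the wrist force passes 120 N, or if a joint passes its speed limit or range.

## Working session

There is one attempt and no reset: what is moved stays moved. The work goes in short steps, Python scripts to look and compute and a tool call to move; the robot and the scene stay as the last step left them, time stands still between calls to the robot, and variables do not carry over. Pictures are saved under pics/ and viewed, on a budget of 15 in all, crops included, one or two more only if the job needs it, and the job is handed in when it is done.

Besides the shell and the picture viewer there is one more tool, called as name(argument=value, ...) on one line, values as JSON. drive_tool: Moves the arm, as the interface text tells. Its arguments: {"type":"object","properties":{"motion":{"type":"array","items":{"type":"number"}},"jaw":{"type":"number"},"grip_force":{"type":"number"}},"required":["motion"]}

```bash
ls; mkdir -p pics; cat > h.py <<'E'
import numpy as np, cv2, math
from cell import *
def snap(n,f):
    im=camera(n); cv2.imwrite('pics/'+f,cv2.cvtColor(im,cv2.COLOR_RGB2BGR)); return im
def par(n):
    c=camera_info(n); f=192/math.tan(math.radians(c['fovy'])/2); return c,f
def ray(n,u,v,c=None):
    c=c or camera_info(n); f=192/math.tan(math.radians(c['fovy'])/2)
    d=np.array([(u-c['cx'])/f,(v-c['cy'])/f]); s=d.copy()
    for _ in range(20): s=d/(1+c['k1']*(s@s))
    T=np.array(c['camera_from_world']); R=T[:3,:3]; o=-R.T@T[:3,3]
    return o,R.T@np.array([s[0],-s[1],-1])
def onz(n,u,v,z,c=None):
    o,d=ray(n,u,v,c); return o+d*(z-o[2])/d[2]
def proj(n,p,c=None):
    c=c or camera_info(n); f=192/math.tan(math.radians(c['fovy'])/2)
    T=np.array(c['camera_from_world']); q=T[:3,:3]@np.array(p)+T[:3,3]
    s=np.array([q[0],-q[1]])/-q[2]; s=s*(1+c['k1']*(s@s)); return c['cx']+f*s[0],c['cy']+f*s[1]
E
python3 - <<'E'
from h import *
a=snap('scene','scene0.png');b=snap('side','side0.png')
print(read_state(),grip_depth)
for n in('scene','side','wrist'):
    c=camera_info(n);T=np.array(c['camera_from_world']);print(n,c['fovy'],c['k1'],-T[:3,:3].T@T[:3,3])
E
```

```text
pics
{'clock': 0.1, 'joints': array([-1.21561401e+00,  3.00382187e-01,  1.52146715e+00,  1.46533112e-05,
        1.32068058e+00, -6.66216349e-02]), 'qd': array([-0.00029025, -0.00158496, -0.00164838, -0.00081923,  0.00390275,
       -0.0005821 ]), 'effort': array([ 1.46300295e-04, -5.32647407e+01, -3.53288949e+01,  7.08285207e-02,
        2.34139472e-02, -9.25436461e-05]), 'eef_pos': array([ 225.09120182, -501.60227744,  204.98329466]), 'eef_rot': array([-3.14065841e+00, -7.65583172e-05,  4.21800284e-01]), 'wrist_force': array([-0.13371061, -0.20521407, -0.13706416]), 'moment': array([-0.03581307, -0.05416927, -0.00149895]), 'finger_gap': 93.86117787601678} 18.8
scene 46.22190155324037 -0.026809944164840435 [-174.38700915  485.3259735   987.21331294]
side 43.9903264247676 0.036182815258956565 [ 179.82812417  859.65855966 1274.06495398]
wrist 65.35319468835273 -0.015556554880562908 [ 300.98191751 -469.07089842  384.46356538]
```

View pics/scene0.png

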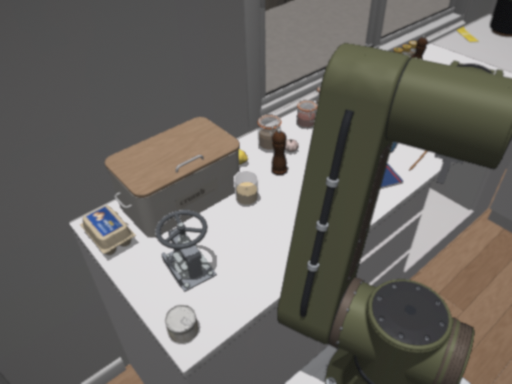

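View pics/side0.png

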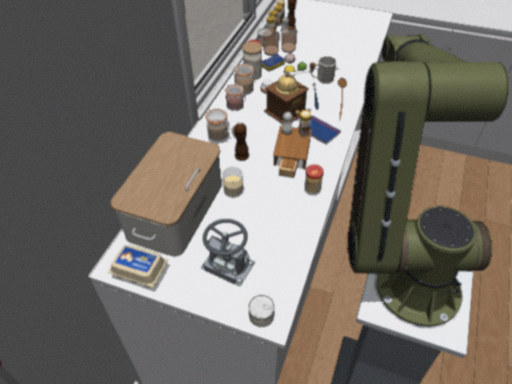

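The side view shows everything: press at about (228,260) with wheel (225,238), tin (261,309), candle (233,180), mill (241,140), honey (314,178), riser (293,145) and the mould's box end at (289,167). The scene view has the press at (188,260), with the riser hidden behind the arm.

```bash
python3 - <<'E'
from h import *
im=cv2.imread('pics/side0.png')
c=im[110:330,190:345]; c=cv2.convertScaleAbs(cv2.resize(c,None,fx=2.7,fy=2.7,interpolation=cv2.INTER_CUBIC),alpha=1.2)
s=cv2.imread('pics/scene0.png')[195:345,150:225]; s=cv2.resize(s,None,fx=3.9,fy=3.9,interpolation=cv2.INTER_CUBIC)
o=np.zeros((595,730,3),np.uint8); o[:c.shape[0],:c.shape[1]]=c[:595]; o[:s.shape[0],425:425+s.shape[1]]=s[:595]
cv2.imwrite('pics/crop.png',o)
S='side'
for nm,u,v,z in[('wheel',225,239,150),('wheelrim',225,239,150),('pressbase',228,262,0),('tinlid',262,302,58),('candletop',233,172,90),('honeytop',314,170,100),('millbase',242,156,0),('riserfrontL',275,157,60),('riserfrontR',302,160,60),('riserback1',284,127,60),('mouldendtopL',281,170,48),('mouldendtopR',296,172,48)]:
    print(nm,onz(S,u,v,z).round())
for p in ([300,0,0],[600,0,0],[400,300,0],[400,-300,0]): print(p,proj(S,p))
E
```

```text
wheel [562. 133. 150.]
wheelrim [562. 133. 150.]
pressbase [569. 114.   0.]
tinlid [409. 238.  58.]
candletop [ 669. -178.   90.]
honeytop [ 406. -274.  100.]
millbase [ 706. -348.    0.]
riserfrontL [ 566. -327.   60.]
riserfrontR [ 469. -346.   60.]
riserback1 [ 588. -497.   60.]
mouldendtopL [ 528. -283.   48.]
mouldendtopR [ 474. -292.   48.]
[300, 0, 0] (np.float64(320.02846874114056), np.float64(258.3009152016416))
[600, 0, 0] (np.float64(232.78114830793402), np.float64(231.95588136258863))
[400, 300, 0] (np.float64(257.38825664351145), np.float64(331.8323230449654))
[400, -300, 0] (np.float64(315.5017190597424), np.float64(184.82877722839228))
```

View pics/crop.png

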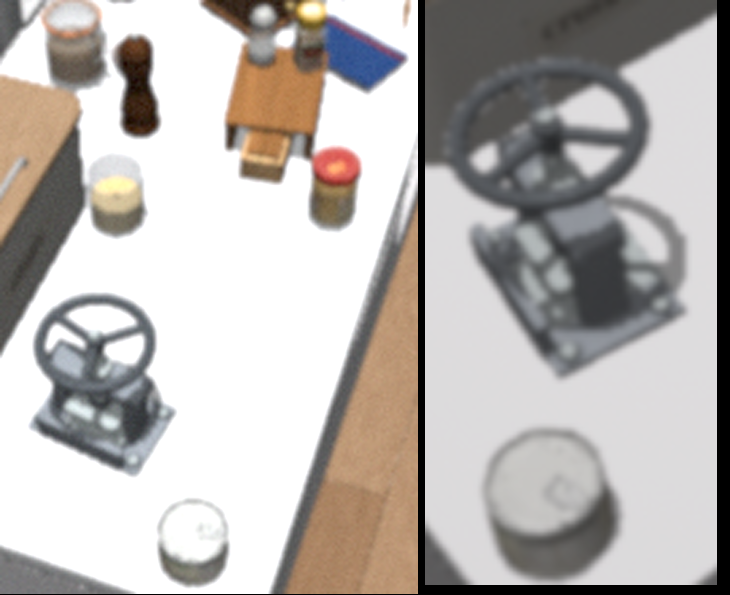

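Crop: the press base corners are at side ≈(202,267), (239,284) and (254,262). The back-stop bar lies along the near (+y) edge, so the mouth faces the riser. The riser opens toward +y with the mould end sticking out.

```bash
cat >> h.py <<'E'
def go(x,y,z,yaw):
    s=read_state(); p=s['eef_pos']; w=s['eef_rot'][2]; d=np.array([x,y,z])-p
    t=-(yaw-w); c,q=math.cos(w),math.sin(w)
    print('at',p.round(1),round(w,3),'tool dx,dy,dz,turn',np.round([c*d[0]+q*d[1],q*d[0]-c*d[1],-d[2],t],3),'j',s['joints'].round(2),'clk',round(s['clock'],2),'F',s['wrist_force'].round(1))
E
python3 - <<'E'
from h import *
S='side'
f=lambda u,v:(190+u/2.7,110+v/2.7)
g=lambda u,v:(150+(u-425)/3.9,195+v/3.9)
for nm,u,v,z in[('baseL',33,425,6),('baseB',133,470,4),('baseR',173,411,6),('tin',193,530,58),('hub',95,342,160),('rimL',34,343,150),('rimR',156,340,150),('rimT',97,296,150),('rimB',93,390,150),('sp1',55,320,150),('sp2',148,327,150),('sp3',95,382,150),('candlebase',117,222,0),('honeytop',336,165,100),('riserFL',230,124,60),('riserFR',317,132,60),('riserBL',240,45,60),('mL',243,165,48),('mR',283,170,48),('box',0,300,0),('boxcorn',80,200,0),('boxtop',80,97,180)]:
    print(nm,onz(S,*f(u,v),z).round())
for nm,u,v,z in[('baseB',562,375,4),('baseR',684,312,6),('baseL',475,240,6),('tin',545,485,58),('hub',546,122,160),('rimL',445,135,150),('rimR',648,130,150),('rimT',545,60,150),('rimB',543,206,150)]:
    print('scene',nm,onz('scene',*g(u,v),z).round())
E
```

```text
baseL [635. 164.   6.]
baseB [505. 178.   4.]
baseR [490.  90.   6.]
tin [406. 251.  58.]
hub [561. 131. 160.]
rimL [626. 149. 150.]
rimR [504.  99. 150.]
rimT [588.  66. 150.]
rimB [542. 182. 150.]
sp1 [618. 112. 150.]
sp2 [518.  86. 150.]
sp3 [544. 172. 150.]
candlebase [ 666. -164.    0.]
honeytop [ 404. -269.  100.]
riserFL [ 567. -333.   60.]
riserFR [ 452. -358.   60.]
riserBL [ 607. -492.   60.]
mL [ 529. -277.   48.]
mR [ 477. -286.   48.]
box [754.   8.   0.]
boxcorn [ 728. -184.    0.]
boxtop [ 720. -196.  180.]
scene baseB [501. 182.   4.]
scene baseR [487.  89.   6.]
scene baseL [640. 164.   6.]
scene tin [403. 252.  58.]
scene hub [568. 126. 160.]
scene rimL [611. 178. 150.]
scene rimR [526.  75. 150.]
scene rimT [627.  89. 150.]
scene rimB [516. 164. 150.]
```

drive_tool(motion=[31.5,-24.3,-9,0,31.5,-24.3,-9,0,31.5,-24.3,-9,0,31.5,-24.3,-9,0,31.5,-24.3,-9,0,31.5,-24.3,-9,0,31.5,-24.3,-9,0,31.5,-24.3,-9,0], jaw=0.234)

```text
clock: 0.77
eef_pos: [374.8, -216.1, 274.5]
eef_rot: [-3.131, 0.002, 0.411]
wrist_force: [0.6, -0.4, -0.5]
finger_gap: 72.0
```

drive_tool(motion=[31.5,-24.3,0,0,31.5,-24.3,0,0,31.5,-24.3,0,0,31.5,-24.3,0,0,31.5,-24.3,0,0,31.5,-24.3,0,0,0,0,0,0.12,0,0,0,0.12])

```text
clock: 1.43
eef_pos: [494.3, 11.5, 276.8]
eef_rot: [-3.133, 0.003, 0.175]
wrist_force: [-0.6, -0.4, 0.2]
finger_gap: 71.9
```

```bash
python3 - <<'E'
from h import *
go(565,128,270,-0.236)
E
```

```text
at [494.3  11.5 276.8] 0.175 tool dx,dy,dz,turn [  89.978 -102.328    6.791    0.411] j [-0.06  0.13  1.56  0.01  1.46  1.34] clk 1.43 F [-0.6 -0.4  0.2]
```

drive_tool(motion=[22.5,-25.6,1,0,22.5,-25.6,1,0,22.5,-25.6,1,0,22.5,-25.6,1,0,0,0,0,0.105,0,0,0,0.105,0,0,0,0.105,0,0,0,0.105])

```text
clock: 2.1
eef_pos: [567.9, 136.4, 268.8]
eef_rot: [-3.138, 0.013, -0.264]
wrist_force: [0.0, -0.0, -0.8]
finger_gap: 71.9
```

```bash
python3 - <<'E'
from h import *
c=camera_info('wrist'); im=snap('wrist','w1.png')
go(565,128,270,-0.236)
import pickle; pickle.dump(c,open('w1.pkl','wb'))
print([proj('wrist',p,c) for p in([565,128,160],[565,128,0])])
E
```

```text
at [567.8 136.3 268.7] -0.272 tool dx,dy,dz,turn [-0.442  8.741 -1.34  -0.036] j [0.17 0.34 1.32 0.01 1.49 2.01] clk 2.15 F [ 0.1  0.  -0.6]
[(np.float64(261.4408283905699), np.float64(182.4953523052382)), (np.float64(258.80918967859964), np.float64(152.17741265641232))]
```

View pics/w1.png

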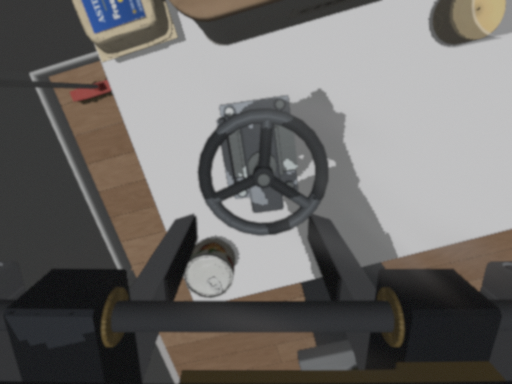

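The wrist view shows the wheel with hub nut at (264,178) and spokes ending near (266,125), (214,194), (308,203). The tin is at (211,268) and clear.

```bash
python3 - <<'E'
from h import *
import pickle; c=pickle.load(open('w1.pkl','rb'))
h=onz('wrist',264,178,167,c);print('hub',h)
P=[onz('wrist',u,v,150,c)[:2] for u,v in[(198,172),(329,172),(263,107),(263,235)]]; print(np.round(P))
for u,v in[(266,125),(214,194),(308,203)]:
    q=onz('wrist',u,v,152,c)-h; print(np.degrees(np.arctan2(q[1],q[0])),np.hypot(q[0],q[1]))
E
```

```text
hub [570.83983988 124.08076488 167.        ]
[[590. 189.]
 [555.  59.]
 [635. 108.]
 [504. 142.]]
-17.351292047022227 49.390917650708275
97.6807038744648 55.74549958719407
-138.9243980377385 56.65096407232157
```

drive_tool(motion=[6.3,10.5,0,0,0,0,0,0.07,0,0,20,0,0,0,20,0,0,0,15,0,0,0,0,0])

```text
clock: 2.65
eef_pos: [571.5, 119.9, 211.6]
eef_rot: [-3.139, 0.012, -0.327]
wrist_force: [-0.7, 0.5, -0.4]
finger_gap: 72.1
```

```bash
python3 - <<'E'
from h import *
go(571,124.5,134,-.34)
E
```

```text
at [571.5 119.9 211.6] -0.327 tool dx,dy,dz,turn [-1.9040e+00 -4.1910e+00  7.7572e+01  1.3000e-02] j [0.14 0.38 1.4  0.01 1.37 2.04] clk 2.65 F [-0.7  0.5 -0.4]
```

drive_tool(motion=[-1.9,-4.2,0,0.013,0,0,0,0,0,0,20,0,0,0,20,0,0,0,18,0,0,0,18,0,0,0,0,0])

```text
clock: 3.23
eef_pos: [573.7, 123.9, 140.4]
eef_rot: [-3.134, 0.003, -0.333]
wrist_force: [0.2, 0.0, -1.0]
finger_gap: 72.1
```

```bash
python3 - <<'E'
from h import *
go(571,124.5,134,-.34)
E
```

```text
at [573.7 123.9 140.4] -0.333 tool dx,dy,dz,turn [-2.715  0.339  6.418  0.007] j [0.15 0.44 1.49 0.01 1.22 2.05] clk 3.23 F [ 0.2  0.  -1. ]
```

drive_tool(motion=[-2.7,0.3,6,0,0,0,0,-0.12,0,0,0,-0.12,0,0,0,-0.12,0,0,0,-0.12,0,0,0,-0.12,0,0,0,-0.12,0,0,0,-0.12])

```text
clock: 3.9
eef_pos: [575.6, 126.8, 144.5]
eef_rot: [-3.139, -0.02, 0.537]
wrist_force: [0.5, 5.3, -4.7]
finger_gap: 72.0
```

```bash
python3 - <<'E'
from h import *
go(571,124.5,134,-.34)
E
```

```text
at [575.6 126.8 144.5] 0.537 tool dx,dy,dz,turn [-5.123 -0.39  10.485  0.877] j [0.15 0.43 1.49 0.01 1.2  1.18] clk 3.9 F [ 0.5  5.3 -4.7]
```

drive_tool(motion=[-5,-0.4,10,-0.06,0,0,0,-0.12,0,0,0,-0.12,0,0,1,-0.12,0,0,1,-0.12,0,0,1,-0.12,0,0,1,-0.12,0,0,1,-0.12])

```text
clock: 4.57
eef_pos: [573.3, 130.9, 143.1]
eef_rot: [3.115, -0.027, 1.478]
wrist_force: [-9.6, 1.0, 5.4]
finger_gap: 72.0
```

```bash
python3 - <<'E'
from h import *
go(571,124.5,138,-.34)
E
```

```text
at [573.3 130.9 143.1] 1.478 tool dx,dy,dz,turn [-6.6   -1.707  5.075  1.818] j [0.15 0.42 1.51 0.02 1.18 0.24] clk 4.57 F [-9.6  1.   5.4]
```

drive_tool(motion=[-6,-1.7,5,-0.06,-0.7,0,1,-0.12,-0.7,0,1,-0.12,-0.7,0,1,-0.12,-0.7,0,1,-0.12,-0.7,0,1,-0.12,-0.7,0,1,-0.12,-0.7,0,1,-0.12])

```text
clock: 5.23
eef_pos: [573.1, 127.0, 145.3]
eef_rot: [3.091, 0.005, 2.417]
wrist_force: [-5.4, 2.7, 3.0]
finger_gap: 72.0
```

```bash
python3 - <<'E'
from h import *
go(571,124.5,142,-.34)
E
```

```text
at [573.1 127.  145.3] 2.417 tool dx,dy,dz,turn [-0.045 -3.261  3.325  2.757] j [ 0.14  0.41  1.52  0.03  1.17 -0.72] clk 5.23 F [-5.4  2.7  3. ]
```

drive_tool(motion=[0,-3,3,-0.08,-0.5,0,1,-0.1,-0.5,0,1,-0.1,-0.5,0,1,-0.1,-0.5,0,1,-0.1,-0.5,0,1,-0.1,-0.5,0,1,-0.1,-0.5,0,1,-0.1])

```text
clock: 5.9
eef_pos: [573.8, 126.5, 147.3]
eef_rot: [3.107, 0.046, -3.04]
wrist_force: [-4.3, 0.9, 1.5]
finger_gap: 72.1
```

```bash
python3 - <<'E'
from h import *
go(571,124.5,145,-.34)
E
```

```text
at [573.8 126.5 147.3] -3.04 tool dx,dy,dz,turn [ 3.008 -1.676  2.327 -2.7  ] j [ 0.14  0.41  1.52  0.04  1.17 -1.55] clk 5.9 F [-4.3  0.9  1.5]
```

drive_tool(motion=[2,-2,2,-0.08,-0.5,0,1,-0.1,-0.5,0,1,-0.1,-0.5,0,1,-0.1,-0.5,0,1,-0.1,-0.5,0,1,-0.1,-0.5,0,1,-0.1,-0.5,0,1,-0.08])

```text
clock: 6.57
eef_pos: [574.0, 126.2, 149.2]
eef_rot: [-3.131, 0.058, -2.234]
wrist_force: [-6.4, -1.7, 0.7]
finger_gap: 72.1
```

drive_tool(motion=[0,0,0,0.08,0,0,0,0.08,0,0,0,0])

```text
clock: 6.82
eef_pos: [574.0, 126.7, 152.7]
eef_rot: [-3.139, 0.06, -2.389]
wrist_force: [-2.2, -0.5, -3.0]
finger_gap: 72.0
```

```bash
python3 - <<'E'
from h import *
go(571,124.5,145,-.34)
print(read_state()['eef_rot'])
snap('side','s2.png'); snap('scene','sc2.png')
a=cv2.imread('pics/s2.png')[200:290,185:260];b=cv2.imread('pics/sc2.png')[180:300,150:250]
r=lambda x:cv2.resize(x,(390,468),interpolation=cv2.INTER_CUBIC)
cv2.imwrite('pics/c2.png',np.hstack([r(a),r(b)]))
E
```

```text
at [574.  126.7 152.7] -2.389 tool dx,dy,dz,turn [ 3.659  0.445  7.72  -2.049] j [ 0.14  0.4   1.52  0.04  1.18 -2.2 ] clk 6.82 F [-2.2 -0.5 -3. ]
[-3.13907402  0.06044629 -2.38900787]
```

View pics/c2.png

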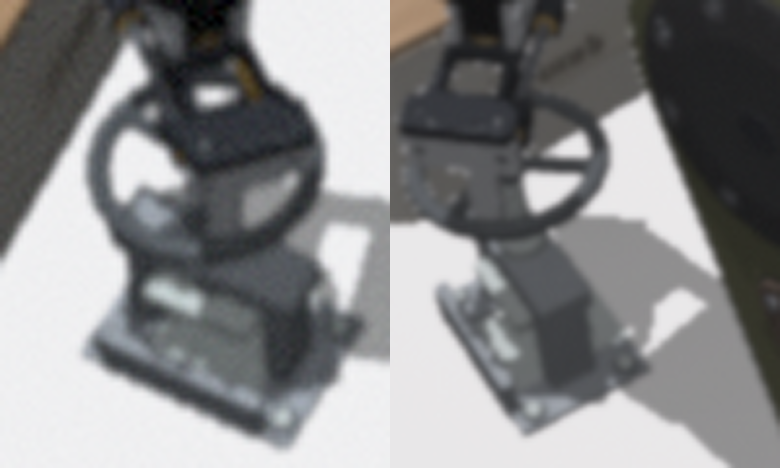

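Both views show the wheel raised, with fingers still between the spokes. I'll back out upwards.

drive_tool(motion=[0,0,-15,0,0,0,-15,0,0,0,-15,0,0,0,-20,0,0,0,-25,0,0,0,-25,0,0,0,0,0,0,0,0,0])

```text
clock: 7.58
eef_pos: [569.8, 122.0, 277.6]
eef_rot: [-3.132, 0.068, -2.363]
wrist_force: [-0.4, -0.2, -1.5]
finger_gap: 72.1
```

```bash
python3 - <<'E'
from h import *
go(500,-120,320,1.57)
print(read_state()['eef_rot'],read_state()['moment'])
E
```

```text
at [569.8 122.  277.6] -2.363 tool dx,dy,dz,turn [ 219.678 -123.228  -42.366   -3.933] j [ 0.13  0.29  1.37  0.03  1.42 -2.22] clk 7.58 F [-0.4 -0.2 -1.5]
[-3.13192229  0.06814293 -2.36263436] [ 0.07442404 -0.12444009 -0.00444078]
```

drive_tool(motion=[32,-23.4,0,0,32,-23.4,0,0,32,-23.4,0,0,32,-23.4,0,0,32,-23.4,0,0,32,-23.4,0,0,32,-23.4,0,0,32,-23.4,0,0], jaw=0)

```text
clock: 8.25
eef_pos: [531.2, -130.8, 262.6]
eef_rot: [-3.099, 0.016, -2.459]
wrist_force: [-0.2, -0.7, 0.5]
finger_gap: 93.9
```

drive_tool(motion=[0,0,0,0.12,0,0,0,0.12,0,0,0,0.12,0,0,0,0.12,0,0,0,0.12,0,0,0,0.12,0,0,0,0.12,0,0,0,0.12])

```text
clock: 8.92
eef_pos: [529.6, -135.4, 256.9]
eef_rot: [-3.13, 0.04, 2.83]
wrist_force: [1.1, 0.4, 0.1]
finger_gap: 93.7
```

drive_tool(motion=[0,0,0,0.12,0,0,0,0.12,0,0,0,0.12,0,0,0,0.12,0,0,0,0.12,0,0,0,0.12,0,0,0,0.12,0,0,0,0.12])

```text
clock: 9.58
eef_pos: [529.1, -135.2, 251.6]
eef_rot: [3.118, 0.029, 1.833]
wrist_force: [-0.1, -0.7, 0.4]
finger_gap: 94.2
```

```bash
python3 - <<'E'
from h import *
go(505,-270,250,1.763)
print(read_state()['eef_rot'])
E
```

```text
at [ 529.1 -135.2  251.6] 1.833 tool dx,dy,dz,turn [-1.23996e+02 -5.82200e+01  1.59100e+00  7.00000e-02] j [-0.31  0.24  1.49 -0.01  1.38 -0.57] clk 9.58 F [-0.1 -0.7  0.4]
[3.11801114 0.02928251 1.83278636]
```

drive_tool(motion=[-31,-14.5,0,0,-31,-14.5,0,0,-31,-14.5,0,0,-30,-14,0,0,0,0,0,0.07,0,0,0,0])

```text
clock: 10.08
eef_pos: [503.2, -273.1, 249.8]
eef_rot: [3.118, 0.025, 1.76]
wrist_force: [-0.1, 0.2, -0.4]
finger_gap: 94.3
```

```bash
python3 - <<'E'
from h import *
import pickle
go(505,-270,250,1.763)
print(read_state()['eef_rot'])
c=camera_info('wrist'); pickle.dump(c,open('w2.pkl','wb')); snap('wrist','w2.png')
E
```

```text
at [ 503.2 -273.1  249.8] 1.76 tool dx,dy,dz,turn [ 2.747  2.374 -0.187 -0.003] j [-0.56  0.3   1.42 -0.    1.39 -0.75] clk 10.08 F [-0.1  0.2 -0.4]
[3.11767351 0.02539161 1.75956672]
```

View pics/w2.png

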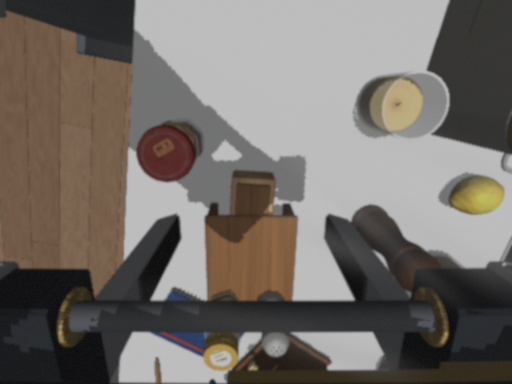

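The wrist view shows the mould end between (231,172) and (275,174), sticking out from the riser's front edge at row ≈214 (columns 207–297). The honey lid is at (167,152) and the candle at (403,104).

```bash
python3 - <<'E'
from h import *
import pickle; c=pickle.load(open('w2.pkl','rb'))
for nm,u,v,z in[('L',231,172,48),('R',275,174,48),('L0',231,172,0),('R0',275,174,0),('Li',234,180,48),('Ri',272,181,48),('Lr',231,213,48),('Rr',274,214,48),('rFL',207,214,60),('rFR',297,216,60),('rBL',208,298,60),('rBR',293,300,60),('honey',165,153,100),('candleT',410,104,90)]:
    print(nm,onz('wrist',u,v,z,c).round(1))
im=cv2.imread('pics/w2.png'); print(im[165:215:3,253].tolist()); print(im[195,222:286:2].tolist())
E
```

```text
L [ 485.9 -296.    48. ]
R [ 543.3 -288.2   48. ]
L0 [ 486.1 -309.4    0. ]
R0 [ 550.8 -300.7    0. ]
Li [ 491.6 -306.1   48. ]
Ri [ 541.4 -298.4   48. ]
Lr [ 495.6 -353.4   48. ]
Rr [ 554.  -344.4   48. ]
rFL [ 464.2 -355.3   60. ]
rFR [ 582.8 -336.9   60. ]
rBL [ 484.5 -487.2   60. ]
rBR [ 608.5 -469.6   60. ]
honey [ 410.4 -273.2  100. ]
candleT [ 667.6 -171.2   90. ]
[[113, 113, 113], [113, 114, 113], [71, 76, 80], [41, 52, 61], [45, 59, 70], [71, 92, 110], [61, 79, 96], [36, 50, 67], [39, 54, 72], [35, 52, 69], [40, 54, 72], [40, 54, 72], [39, 54, 73], [39, 54, 72], [38, 54, 72], [40, 55, 73], [37, 51, 69]]
[[115, 116, 114], [114, 113, 112], [113, 113, 114], [113, 113, 113], [93, 97, 100], [62, 77, 92], [61, 80, 95], [46, 61, 77], [38, 54, 72], [40, 54, 72], [40, 55, 73], [40, 55, 73], [40, 56, 75], [40, 56, 74], [37, 51, 69], [38, 53, 70], [42, 56, 74], [40, 56, 74], [41, 57, 74], [41, 57, 77], [41, 58, 78], [40, 57, 77], [41, 58, 80], [44, 60, 80], [59, 77, 95], [68, 86, 103], [92, 98, 103], [115, 116, 115], [114, 114, 114], [113, 114, 114], [114, 114, 113], [114, 114, 113]]
```

```bash
python3 - <<'E'
from h import *
go(519.5,-322,130,1.72)
E
```

```text
at [ 503.2 -273.   249.7] 1.764 tool dx,dy,dz,turn [-5.12660e+01  6.62700e+00  1.19687e+02  4.40000e-02] j [-0.56  0.3   1.42 -0.    1.39 -0.75] clk 10.13 F [-0.5 -1.2 -0.2]
```

drive_tool(motion=[-25.6,3.3,0,0,-25.6,3.3,0,0.044,0,0,30,0,0,0,30,0,0,0,30,0,0,0,30,0,0,0,0,0])

```text
clock: 10.72
eef_pos: [526.6, -321.6, 127.3]
eef_rot: [3.114, 0.028, 1.746]
wrist_force: [-0.5, -0.3, -0.4]
finger_gap: 94.1
```

```bash
python3 - <<'E'
from h import *
go(519.5,-322,20,1.72);print(read_state()['eef_rot'])
E
```

```text
at [ 526.6 -321.6  127.3] 1.746 tool dx,dy,dz,turn [ 8.65000e-01 -7.09600e+00  1.07322e+02  2.60000e-02] j [-0.61  0.49  1.44 -0.    1.17 -0.78] clk 10.72 F [-0.5 -0.3 -0.4]
[3.11397806 0.02771029 1.74562363]
```

drive_tool(motion=[0.9,-7,0,0.026,0,-1,28,0,0,-1,28,0,0,-1,28,0,0,-1,20,0,0,0,0,0])

```text
clock: 11.22
eef_pos: [522.3, -324.5, 30.7]
eef_rot: [3.104, 0.036, 1.725]
wrist_force: [0.1, 0.8, -1.0]
finger_gap: 94.0
```

```bash
python3 - <<'E'
from h import *
go(519.5,-322,20,1.72);print(read_state()['eef_rot'])
E
```

```text
at [ 522.3 -324.5   30.7] 1.725 tool dx,dy,dz,turn [ 2.8740e+00 -2.3900e+00  1.0717e+01  5.0000e-03] j [-0.62  0.6   1.52  0.    0.97 -0.77] clk 11.22 F [ 0.1  0.8 -1. ]
[3.10417292 0.0356788  1.72458959]
```

drive_tool(motion=[3,-2.5,9,0,0,0,0,0])

```text
clock: 11.38
eef_pos: [520.7, -322.3, 24.6]
eef_rot: [3.102, 0.038, 1.725]
wrist_force: [0.0, 0.7, -1.2]
finger_gap: 93.8
```

drive_tool(motion=[0,0,0,0,0,0,0,0,0,0,0,0,0,0,0,0,0,0,0,0], jaw=1, grip_force=25)

```text
clock: 11.8
eef_pos: [522.9, -323.5, 31.2]
eef_rot: [3.096, 0.044, 1.725]
wrist_force: [-0.1, -0.2, -1.1]
finger_gap: 64.2
```

```bash
python3 - <<'E'
from h import *
go(519.5,-322,20,1.72);s=read_state();print(s['eef_rot'],s['finger_gap'])
E
```

```text
at [ 522.9 -323.5   31.2] 1.725 tool dx,dy,dz,turn [ 2.0050e+00 -3.1450e+00  1.1238e+01  5.0000e-03] j [-0.61  0.6   1.53  0.    0.95 -0.77] clk 11.8 F [-0.1 -0.2 -1.1]
[3.0956578  0.04385129 1.72547846] 64.17614823168618
```

drive_tool(motion=[2,-3,11,0,0,0,2,0,0,0,1.3,0,0,0,1.3,0])

```text
clock: 12.13
eef_pos: [524.1, -324.5, 22.2]
eef_rot: [3.086, 0.052, 1.725]
wrist_force: [-11.7, 8.2, 25.2]
finger_gap: 60.8
```

```bash
python3 - <<'E'
from h import *
go(519.5,-322,20,1.72);s=read_state();print(s['eef_rot'],s['finger_gap'])
E
```

```text
at [ 524.1 -324.5   22.2] 1.725 tool dx,dy,dz,turn [ 3.122 -4.144  2.21   0.005] j [-0.61  0.61  1.54  0.    0.92 -0.77] clk 12.13 F [-11.7   8.2  25.2]
[3.08649667 0.05171898 1.7246102 ] 60.79458968582058
```

drive_tool(motion=[8,0,0,0,16,0,0,0,16,0,0,0,16,0,0.3,0])

```text
clock: 12.47
eef_pos: [517.9, -274.0, 22.6]
eef_rot: [3.078, 0.064, 1.722]
wrist_force: [0.8, -7.4, 10.5]
finger_gap: 60.8
```

```bash
python3 - <<'E'
from h import *
go(495.5,-164,24,1.72);s=read_state();print(s['eef_rot'],s['finger_gap'])
E
```

```text
at [ 517.9 -274.    22.6] 1.722 tool dx,dy,dz,turn [ 1.12088e+02 -5.56400e+00 -1.43600e+00  2.00000e-03] j [-0.55  0.54  1.64 -0.01  0.86 -0.69] clk 12.47 F [ 0.8 -7.4 10.5]
[3.07830461 0.06364381 1.72225013] 60.80399557746749
```

drive_tool(motion=[16,0,-0.5,0,16,0,-0.5,0,16,0,-0.5,0,16,0,-0.5,0,16,0,-0.5,0,16,0,-0.5,0,16,0,-0.5,0,8,0,-0.5,0])

```text
clock: 13.13
eef_pos: [503.4, -155.6, 23.1]
eef_rot: [3.063, 0.081, 1.723]
wrist_force: [-0.1, -1.4, -2.3]
finger_gap: 60.8
```

```bash
python3 - <<'E'
from h import *
go(551,-51,24,1.45);s=read_state();print(s['eef_rot'],s['finger_gap'])
snap('side','s3.png'); snap('wrist','w3.png')
a=cv2.imread('pics/s3.png')[120:270,200:350]
cv2.imwrite('pics/c3.png',cv2.resize(a,(600,600),interpolation=cv2.INTER_CUBIC))
E
```

```text
at [ 503.4 -155.6   23.1] 1.723 tool dx,dy,dz,turn [96.151 62.931 -0.902  0.273] j [-0.35  0.43  1.83 -0.05  0.78 -0.48] clk 13.13 F [-0.1 -1.4 -2.3]
[3.06315444 0.08062239 1.72282028] 60.822506122651895
```

View pics/c3.png

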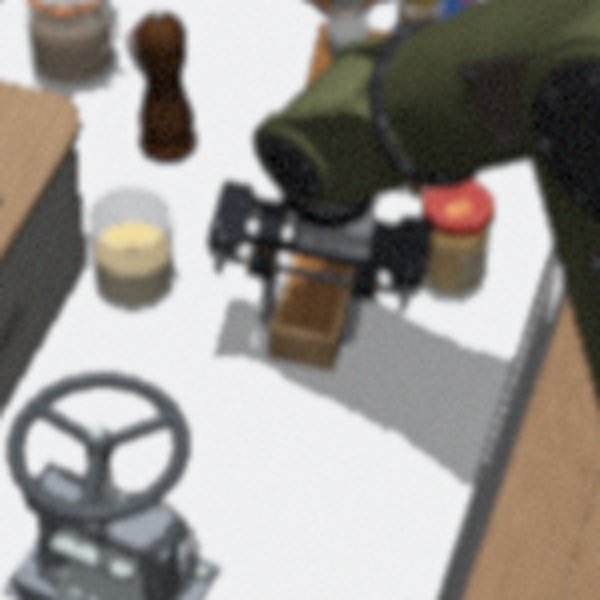

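The mould is fully drawn out and held at about (310,310) in the crop, clear of honey jar and candle, and the wheel is visibly raised. Next I line it up with the press.

drive_tool(motion=[33,21,-1,0,33,21,-1,0,32,21,-1,0,0,0,0,0.09,0,0,0,0.09,0,0,0,0.09])

```text
clock: 13.73
eef_pos: [554.3, -48.8, 23.7]
eef_rot: [3.042, 0.057, 1.444]
wrist_force: [0.4, -3.0, 4.1]
finger_gap: 60.6
```

```bash
python3 - <<'E'
from h import *
go(550.5,-47,23,1.45);s=read_state();print(s['eef_rot'],s['finger_gap'])
E
```

```text
at [554.3 -48.8  23.7] 1.444 tool dx,dy,dz,turn [ 1.325 -4.046  0.651 -0.006] j [-0.13  0.49  1.74 -0.08  0.82  0.05] clk 13.73 F [ 0.4 -3.   4.1]
[3.04185242 0.05713259 1.44424165] 60.61651726857829
```

Open, then rise (with some waiting height to let the tilt settle).

drive_tool(motion=[0,0,0.5,0,0,0,0.5,0,0,0,0.5,0,0,0,0.5,0], jaw=0)

```text
clock: 14.07
eef_pos: [554.6, -50.5, 20.6]
eef_rot: [3.043, 0.057, 1.446]
wrist_force: [-0.0, -0.9, 0.0]
finger_gap: 84.0
```

drive_tool(motion=[0,0,-25,0,0,0,-40,0,0,0,-40,0,0,0,-40,0,0,0,-40,0,0,0,-40,0,0,0,0,0,0,0,0,0])

```text
clock: 14.73
eef_pos: [530.9, -36.6, 250.9]
eef_rot: [3.053, 0.057, 1.458]
wrist_force: [0.3, -0.2, -1.4]
finger_gap: 93.8
```

```bash
python3 - <<'E'
from h import *
go(550.5,-47,280,1.45);s=read_state();print(s['eef_rot'],s['finger_gap'])
E
```

```text
at [530.9 -36.6 250.9] 1.458 tool dx,dy,dz,turn [-8.1590e+00  2.0622e+01 -2.9069e+01  8.0000e-03] j [-0.11  0.18  1.57 -0.06  1.31  0.02] clk 14.73 F [ 0.3 -0.2 -1.4]
[3.05309888 0.05712835 1.4576927 ] 93.83358617797307
```

drive_tool(motion=[-40,4,0,0,-40,4,0,0,-40,4,0,0,-20,2,0,0,0,0,0,0,0,0,0,0,0,0,0,0,0,0,0,0])

```text
clock: 15.4
eef_pos: [527.7, -181.1, 252.5]
eef_rot: [3.062, 0.054, 1.468]
wrist_force: [0.4, -0.4, 0.0]
finger_gap: 94.0
```

drive_tool(motion=[0,0,-10,0,0,0,-10,0,0,0,-10,0,0,0,-10,0,0,0,0,0,0,0,0,0,0,0,0,0,0,0,0,0])

```text
clock: 16.07
eef_pos: [525.3, -174.3, 298.2]
eef_rot: [3.06, 0.055, 1.474]
wrist_force: [-0.4, -0.3, -0.5]
finger_gap: 93.9
```

drive_tool(motion=[0,0,0,0,0,0,0,0,0,0,0,0,0,0,0,0,0,0,0,0,0,0,0,0,0,0,0,0,0,0,0,0])

```text
clock: 16.73
eef_pos: [524.9, -174.4, 296.5]
eef_rot: [3.062, 0.054, 1.474]
wrist_force: [-0.6, -0.3, 0.3]
finger_gap: 93.6
```

```bash
python3 - <<'E'
from h import *
import pickle
go(534,-205,130,1.45)
c=camera_info('wrist'); pickle.dump(c,open('w4.pkl','wb')); snap('wrist','w4.png')
print(proj('wrist',[548,-86,48],c),proj('wrist',[571,124.5,0],c))
E
```

```text
at [ 524.9 -174.4  296.5] 1.474 tool dx,dy,dz,turn [-2.95720e+01  1.20060e+01  1.66484e+02  2.40000e-02] j [-0.37  0.2   1.44 -0.03  1.41 -0.27] clk 16.73 F [-0.6 -0.3  0.3]
(np.float64(247.11459670894394), np.float64(79.48543709513399)) (np.float64(246.4242010224965), np.float64(-95.5857280036883))
```

View pics/w4.png

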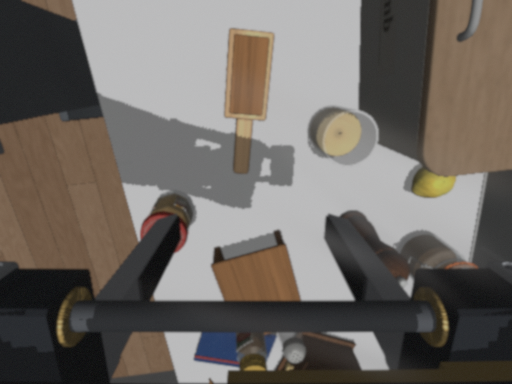

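The wrist view shows the mould flat and free, with box corners (232,28), (274,33), (266,120), (224,114). The handle runs from (245,121) to its end at (241,173).

```bash
python3 - <<'E'
from h import *
import pickle; c=pickle.load(open('w4.pkl','rb'))
P=np.array([onz('wrist',u,v,48,c)[:2] for u,v in[(232,28),(274,33),(266,120),(224,114)]]);print(P.round(1),'ctr',P.mean(0))
a=(P[0]+P[1]-P[2]-P[3])/2; print('box axis',np.degrees(np.arctan2(a[1],a[0])),np.hypot(*a))
h1=onz('wrist',245,121,40,c);h2=onz('wrist',241,173,40,c);print(h1,h2)
e=P.mean(0)-h2[:2];print('overall',np.degrees(np.arctan2(e[1],e[0])),np.hypot(*e))
# press frame from first wrist view: base plate visible corners, hub
im=cv2.imread('pics/w1.png')[90:220,205:310]; cv2.imwrite('pics/c5.png',cv2.resize(im,None,fx=4.6,fy=4.6,interpolation=cv2.INTER_CUBIC))
E
```

```text
[[ 535.   -22.5]
 [ 588.1  -32.7]
 [ 569.1 -142. ]
 [ 511.8 -127.9]] ctr [550.99606564 -81.29620731]
box axis 78.87681426324748 109.37961744679677
[ 539.99372091 -141.45894878   40.        ] [ 526.18969292 -217.78644902   40.        ]
overall 79.69923121347666 138.72614104675893
```

View pics/c5.png

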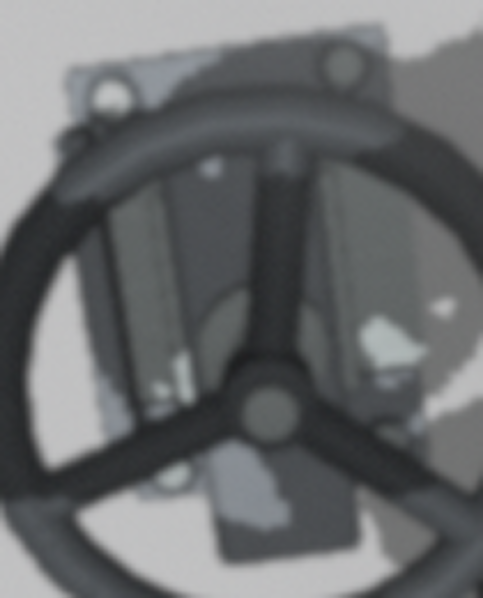

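The close crop shows the press foot's far edge from (66,68) to (385,25), which gives the lane direction.

```bash
python3 - <<'E'
from h import *
import pickle; c=pickle.load(open('w1.pkl','rb'))
g=lambda u,v,z:onz('wrist',205+u/4.6,90+v/4.6,z,c)
A=g(66,68,8);B=g(385,25,8);d=A-B;print(A,B,np.degrees(np.arctan2(d[1],d[0])),np.hypot(d[0],d[1]))
C=g(225,562,102);D=g(355,545,102);e=C-D;print('ch',C,D,np.degrees(np.arctan2(e[1],e[0])),np.hypot(e[0],e[1]))
mid=(A+B)/2;print('foot mid',mid,'ch mid',(C+D)/2); f=mid-(C+D)/2; print('y axis dir',np.degrees(np.arctan2(f[1],f[0])))
E
```

```text
[647.19645373 164.45190691   8.        ] [633.86933593  66.38667791   8.        ] 82.26088455277375 98.96666715667565
ch [513.05724801 149.74465035 102.        ] [508.7256512  114.73436173 102.        ] 82.94700559892938 35.277231187849914
foot mid [640.53289483 115.41929241   8.        ] ch mid [510.8914496  132.23950604 102.        ]
y axis dir -7.39249376987717
```

drive_tool(motion=[-11.3,-15.8,0,0.04,0,0,0,0.044,0,0,35,0,0,0,35,0,0,0,35,0,0,0,35,0,0,0,20,0,0,0,0,0], jaw=0.3)

```text
clock: 17.45
eef_pos: [520.8, -195.3, 133.3]
eef_rot: [3.051, 0.048, 1.386]
wrist_force: [0.1, 0.8, -0.8]
finger_gap: 65.6
```

```bash
python3 - <<'E'
from h import *
go(528.8,-201.2,14,1.39);print(read_state()['eef_rot'])
E
```

```text
at [ 520.8 -195.3  133.3] 1.386 tool dx,dy,dz,turn [-4.31600e+00  8.91000e+00  1.19263e+02 -4.00000e-03] j [-0.41  0.33  1.66 -0.03  1.05 -0.21] clk 17.45 F [ 0.1  0.8 -0.8]
[3.05063997 0.0484494  1.38563702]
```

drive_tool(motion=[2,0,35,0,0,0,35,0,0,0,30,0,0,0,10,0,0,0,1.3,0])

```text
clock: 17.87
eef_pos: [533.8, -201.9, 25.1]
eef_rot: [3.043, 0.05, 1.385]
wrist_force: [-0.8, -0.5, -0.3]
finger_gap: 65.4
```

```bash
python3 - <<'E'
from h import *
go(528.8,-201.2,14,1.39);print(read_state()['eef_rot'])
E
```

```text
at [ 533.8 -201.9   25.1] 1.385 tool dx,dy,dz,turn [-2.3000e-01 -5.0710e+00  1.1062e+01 -5.0000e-03] j [-0.41  0.5   1.7  -0.04  0.83 -0.21] clk 17.87 F [-0.8 -0.5 -0.3]
[3.04312096 0.05011366 1.38539038]
```

drive_tool(motion=[0,-5,10,0,0,0,2.5,0,0,0,1.3,0,0,0,1.3,0,0,0,1.3,0,0,0,1.3,0], jaw=1, grip_force=15)

```text
clock: 18.37
eef_pos: [533.4, -203.6, 13.4]
eef_rot: [3.034, 0.052, 1.385]
wrist_force: [-0.0, 0.4, 0.9]
finger_gap: 28.7
```

```bash
python3 - <<'E'
from h import *
go(528.8,-201.2,14,1.39);s=read_state();print(s['eef_rot'],s['finger_gap'],s['moment'])
E
```

```text
at [ 533.4 -203.6   13.4] 1.385 tool dx,dy,dz,turn [ 1.492 -5.    -0.593 -0.005] j [-0.42  0.52  1.71 -0.04  0.79 -0.21] clk 18.37 F [-0.   0.4  0.9]
[3.03396534 0.05240267 1.38505985] 28.66838666018591 [ 0.00692781  0.10879014 -0.01090549]
```

drive_tool(motion=[0,-4,1,0,0,0,1,0,0,0,1,0])

```text
clock: 18.62
eef_pos: [530.7, -203.6, 11.6]
eef_rot: [3.03, 0.053, 1.385]
wrist_force: [-1.3, 0.1, 2.9]
finger_gap: 24.9
```

```bash
python3 - <<'E'
from h import *
go(528.8,-201.2,14,1.44);s=read_state();print(s['eef_rot'],s['finger_gap'],s['moment'])
E
```

```text
at [ 530.7 -203.6   11.6] 1.385 tool dx,dy,dz,turn [ 1.997 -2.265 -2.367 -0.055] j [-0.42  0.52  1.72 -0.04  0.78 -0.21] clk 18.62 F [-1.3  0.1  2.9]
[3.03043237 0.05320338 1.38482042] 24.87508315576942 [0.00542589 0.35316159 0.05700892]
```

drive_tool(motion=[0,0,-0.5,-0.03,0,0,0,-0.028,15,-2,-0.5,0,20,-2,0,0,20,0,0,0,20,0,0,0])

```text
clock: 19.12
eef_pos: [537.7, -131.6, 9.8]
eef_rot: [3.027, 0.064, 1.441]
wrist_force: [0.1, -4.9, 5.5]
finger_gap: 24.3
```

```bash
python3 - <<'E'
from h import *
u=np.array([.1305,.9914]);
def st():
    s=read_state();r=s['eef_pos'][:2]-[570,124.5];print('press x,y',r@u,r@[-u[1],u[0]],s['eef_pos'][2],s['eef_rot'],s['finger_gap'],s['wrist_force'].round(1),s['clock'])
st()
c=camera_info('wrist');import pickle;pickle.dump(c,open('w6.pkl','wb'))
snap('side','s6.png'); snap('wrist','w6.png'); snap('scene','sc6.png')
a=cv2.imread('pics/s6.png')[170:290,180:330];w=cv2.imread('pics/w6.png')
cv2.imwrite('pics/c6.png',np.hstack([cv2.resize(w,(400,300)),cv2.resize(a,(375,300),interpolation=cv2.INTER_CUBIC)]))
E
```

```text
press x,y -258.13471020633546 -1.4257337580413019 9.786313031469678 [3.02730323 0.06360687 1.44063068] 24.288612852103018 [ 0.1 -4.9  5.5] 19.1167
```

View pics/c6.png

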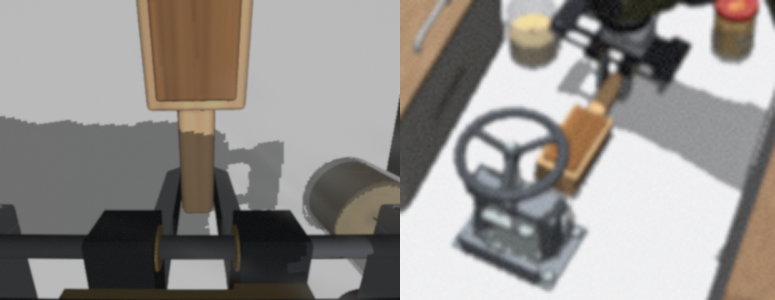

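The mould is held by the handle, box pointing at the press; its rear top corners are at wrist ≈(190,138) and (312,137).

```bash
cat >> h.py <<'E'
U=np.array([.1305,.9914]);V=np.array([-.9914,.1305])
def pf(p): r=np.array(p[:2])-[570,124.5]; return np.round([r@U,r@V],1)
E
python3 - <<'E'
from h import *
import pickle; c=pickle.load(open('w6.pkl','rb'))
k=1.28
for nm,u,v in[('RL',148,108),('RR',244,107),('FL',138,0),('FR',254,0)]: print(nm,pf(onz('wrist',u*k,v*k,48,c)))
E
```

```text
RL [-192.2   30. ]
RR [-192.5  -26.4]
FL [-138.3   31.6]
FR [-136.5  -27.6]
```

drive_tool(motion=[20,0.5,-1.5,0,20,0.5,-0.8,0,20,0.5,-0.8,0,20,0,-0.8,0,15,0,-0.8,0])

```text
clock: 19.68
eef_pos: [550.4, -41.9, 8.4]
eef_rot: [3.029, 0.07, 1.439]
wrist_force: [-2.2, -20.0, -1.2]
finger_gap: 24.2
```

```bash
python3 - <<'E'
from h import *
s=read_state();print(pf(s['eef_pos']),s['eef_pos'][2],s['eef_rot'],s['finger_gap'],s['wrist_force'].round(1),s['joints'].round(2))
E
```

```text
[-167.5   -2.3] 8.409124056138326 [3.02890102 0.06992033 1.43865827] 24.15669123545319 [ -2.2 -20.   -1.2] [-0.11  0.5   1.76 -0.1   0.77  0.09]
```

drive_tool(motion=[0,0,0,0,0,0,0,0])

```text
clock: 19.85
eef_pos: [550.4, -41.5, 8.2]
eef_rot: [3.03, 0.071, 1.44]
wrist_force: [0.1, 0.1, 5.5]
finger_gap: 23.8
```

```bash
python3 - <<'E'
from h import *
s=read_state();print(pf(s['eef_pos']),s['eef_pos'][2],s['eef_rot'],s['finger_gap'],s['wrist_force'].round(1),s['moment'].round(2))
c=camera_info('wrist');import pickle;pickle.dump(c,open('w7.pkl','wb'))
snap('side','s7.png'); snap('wrist','w7.png'); snap('scene','sc7.png')
a=cv2.imread('pics/s7.png')[170:290,180:330];w=cv2.imread('pics/w7.png');b=cv2.imread('pics/sc7.png')[180:300,150:300]
r=lambda x:cv2.resize(x,(375,300),interpolation=cv2.INTER_CUBIC)
cv2.imwrite('pics/c7.png',np.vstack([np.hstack([cv2.resize(w,(400,300)),r(a)]),np.hstack([r(b),np.zeros((300,400,3),np.uint8)])]))
E
```

```text
[-167.1   -2.3] 8.247387390974755 [3.02950407 0.07093913 1.43978483] 23.76370502358775 [0.1 0.1 5.5] [0.01 0.15 0.08]
```

View pics/c7.png

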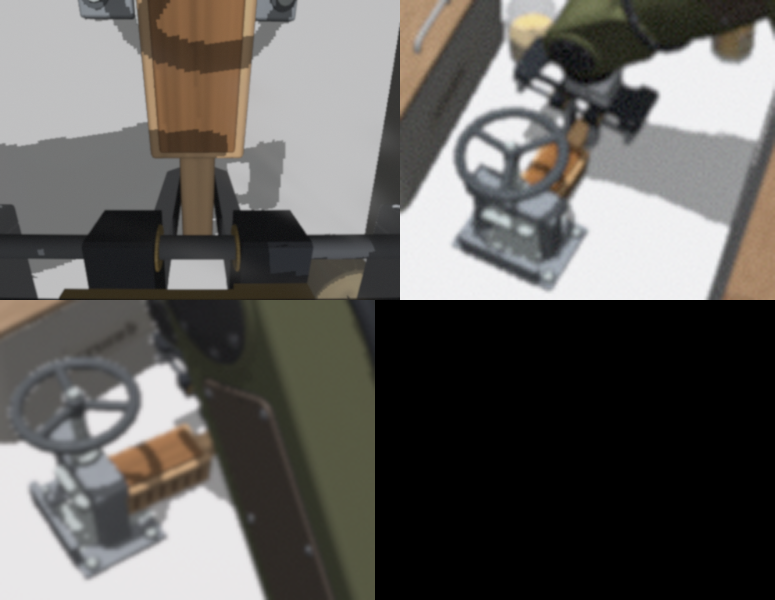

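The wrist view shows the box's rear edge now at row ≈157 (was 108): something stopped the box and the handle slid in the fingers. I'll measure where it stopped.

```bash
python3 - <<'E'
from h import *
import pickle; c=pickle.load(open('w7.pkl','rb'))
k=1.28
for nm,u,v in[('RL',150,157),('RR',243,157),('ML',144,75),('MR',251,75),('FL',138,15),('FR',256,15)]: print(nm,pf(onz('wrist',u*k,v*k,48,c)))
for nm,u,v in[('footL1',132,18),('footR1',258,20),('footR2',298,19),('footL2',82,18)]: print(nm,pf(onz('wrist',u*k,v*k,8,c)))
E
```

```text
RL [-130.5   29.5]
RR [-132.9  -28.6]
ML [-82.7  29.8]
MR [-82.7 -29.4]
FL [-54.   30.8]
FR [-52.5 -29.5]
footL1 [-49.8  39.1]
footR1 [-49.1 -45. ]
footR2 [-47.7 -73.8]
footL2 [-50.4  70.2]
```

```bash
python3 - <<'E'
from h import *
def tri(a,b):
    o1,d1=ray('side',*a);o2,d2=ray('scene',*b)
    A=np.stack([d1,-d2],1);t=np.linalg.lstsq(A,o2-o1,rcond=None)[0];p=o1+d1*t[0];q=o2+d2*t[1];return ((p+q)/2).round(1),np.linalg.norm(p-q).round(1)
print(tri((225.2,237.0),(181.2,229.1)),tri((224.6,232),(179.8,221.4)))
# automatic check: dark-rim mask centre in both images, start vs now, via vertical rim extents
for z in(150,160,170,173,176,180): print(z,np.round(proj('side',[570,124.5,z]),1),np.round(proj('scene',[570,124.5,z]),1))
E
```

```text
(array([562.3, 129.4, 156.1]), np.float64(0.6)) (array([562.3, 129.9, 182.9]), np.float64(3.0))
150 [223.6 236.1] [181.4 228.3]
160 [223.4 234.1] [180.9 225.6]
170 [223.1 232. ] [180.4 222.9]
173 [223.1 231.4] [180.2 222. ]
176 [223.  230.8] [180.1 221.2]
180 [222.9 229.9] [179.8 220.1]
```

The rise of 27 mm measured by triangulation confirms the plate is up. The likely cause is that the tilted hand rolled the mould, so a top corner caught the plate. I'll let go so it lies flat, back off behind the handle's end, and push with shut fingers.

drive_tool(motion=[0,0,-1,0,0,0,0,0,0,0,0,0,0,0,0,0,0,0,0,0,0,0,0,0], jaw=0.3)

```text
clock: 20.5
eef_pos: [549.6, -43.4, 8.6]
eef_rot: [3.031, 0.071, 1.437]
wrist_force: [-1.5, -0.4, 0.3]
finger_gap: 60.3
```

drive_tool(motion=[-20,-0.5,0,0,-20,-0.5,1,0,-20,0,1,0,-22,0,1,0])

```text
clock: 20.83
eef_pos: [537.9, -123.9, 11.0]
eef_rot: [3.031, 0.07, 1.442]
wrist_force: [-0.5, -0.3, -0.9]
finger_gap: 66.0
```

```bash
python3 - <<'E'
from h import *
s=read_state();print(pf(s['eef_pos']),s['eef_pos'][2],s['eef_rot'],s['finger_gap'],s['wrist_force'].round(1))
c=camera_info('wrist');import pickle;pickle.dump(c,open('w8.pkl','wb'))
snap('wrist','w8.png')
E
```

```text
[-250.5   -0.6] 11.01990555428322 [3.0310733  0.07033838 1.4424516 ] 65.97395996856217 [-0.5 -0.3 -0.9]
```

View pics/w8.png

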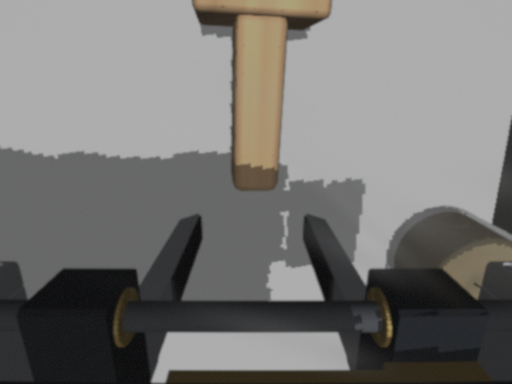

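The handle is free: end centre at (256,185), root at (261,18), with the fingers clear behind it.

```bash
python3 - <<'E'
from h import *
import pickle; c=pickle.load(open('w8.pkl','rb'))
for u,v,z in[(255.5,183,40),(261,18,40),(197,10,48),(329,10,48)]: print(pf(onz('wrist',u,v,z,c)))
E
```

```text
[-209.8   -0.4]
[-134.5   -1.8]
[-133.6   24.8]
[-132.   -28.9]
```

drive_tool(motion=[0,0,0,0,0,0,0,0,0,0,1,0,0,0,1,0,0,0,1,0,0,0,1,0,0,0,1,0,0,0,1,0], jaw=1)

```text
clock: 21.55
eef_pos: [538.4, -126.4, 4.5]
eef_rot: [3.031, 0.071, 1.441]
wrist_force: [0.4, 0.5, -0.8]
finger_gap: 15.9
```

drive_tool(motion=[12,0,-0.5,0,12,0,-0.5,0,12,0,-0.5,0,12,0,-0.5,0])

```text
clock: 21.88
eef_pos: [544.8, -79.1, 3.0]
eef_rot: [3.03, 0.072, 1.439]
wrist_force: [-0.5, -3.2, 3.7]
finger_gap: 0.7
```

```bash
python3 - <<'E'
from h import *
s=read_state();print(pf(s['eef_pos']),s['eef_pos'][2],s['eef_rot'],s['finger_gap'],s['wrist_force'].round(1))
E
```

```text
[-205.1   -1.6] 2.989424073648904 [3.02995358 0.07173153 1.43878542] 0.6624234754713946 [-0.5 -3.2  3.7]
```

drive_tool(motion=[8,0,-4,0,10,0,-3,0,10,0,-2,0])

```text
clock: 22.13
eef_pos: [547.5, -48.7, 10.0]
eef_rot: [3.031, 0.072, 1.439]
wrist_force: [0.1, -1.9, -1.2]
finger_gap: 0.4
```

```bash
python3 - <<'E'
from h import *
s=read_state();print(pf(s['eef_pos']),s['eef_pos'][2],s['eef_rot'],s['finger_gap'],s['wrist_force'].round(1))
c=camera_info('wrist');import pickle;pickle.dump(c,open('w9.pkl','wb'))
w=snap('wrist','w9.png')
snap('side','s9.png');a=cv2.imread('pics/s9.png')[170:290,180:330]
cv2.imwrite('pics/c9.png',np.hstack([cv2.resize(cv2.imread('pics/w9.png'),(400,300)),cv2.resize(a,(375,300),interpolation=cv2.INTER_CUBIC)]))
E
```

```text
[-174.7   -0.3] 9.971818253797025 [3.03091433 0.07214084 1.43900435] 0.38790326300610634 [ 0.1 -1.9 -1.2]
```

View pics/c9.png

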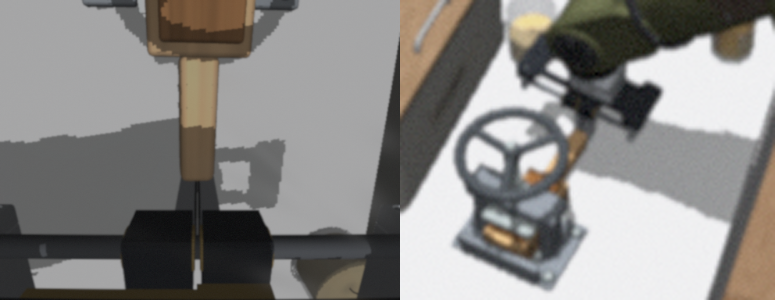

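The mould slides under the plate: handle end is against the shut fingers, box rear edge at row ≈54, and its front is visible inside the portal in the side view. I keep pushing until it meets the stop.

drive_tool(motion=[5,0,0,0,6,0,0,0])

```text
clock: 22.4
eef_pos: [549.6, -38.8, 9.9]
eef_rot: [3.029, 0.075, 1.441]
wrist_force: [-0.0, -73.3, 4.7]
finger_gap: 0.3
```

```bash
python3 - <<'E'
from h import *
import pickle; c=pickle.load(open('w9.pkl','rb'));k=1.28
for u,v in[(148,54),(252,54)]: print('prev rear',pf(onz('wrist',u*k,v*k,48,c)))
s=read_state();print(pf(s['eef_pos']),s['eef_pos'][2],s['eef_rot'],s['finger_gap'],s['wrist_force'].round(1))
E
```

```text
prev rear [-79.5  29. ]
prev rear [-79.1 -27.7]
[-164.5   -1.1] 9.865327746419904 [3.02900007 0.07454121 1.44052583] 0.31820208625534124 [ -0.  -73.3   4.7]
```

73 N at the predicted TCP position means it is against the stop. Backing off now.

drive_tool(motion=[-10,0,0,0,-30,0,0,0,-35,0,0,0,-35,0,0,0,0,0,-30,0,0,0,-30,0,0,0,0,0])

```text
clock: 22.98
eef_pos: [527.8, -146.9, 78.0]
eef_rot: [3.032, 0.075, 1.44]
wrist_force: [0.8, -0.3, 0.4]
finger_gap: 0.4
```

```bash
python3 - <<'E'
from h import *
s=read_state();print(pf(s['eef_pos']),s['eef_pos'][2],s['wrist_force'].round(1),s['clock'])
c=camera_info('wrist');import pickle;pickle.dump(c,open('w10.pkl','wb'))
snap('wrist','w10.png');snap('side','s10.png');snap('scene','sc10.png')
r=lambda f:cv2.resize(cv2.imread(f)[180:300,160:310],(375,300),interpolation=cv2.INTER_CUBIC)
cv2.imwrite('pics/c10.png',np.vstack([np.hstack([cv2.resize(cv2.imread('pics/w10.png'),(400,300)),r('pics/s10.png')]),np.hstack([r('pics/sc10.png'),np.zeros((300,400,3),np.uint8)])]))
E
```

```text
[-274.6    6.4] 77.9597961275847 [ 0.8 -0.3  0.4] 22.9833
```

View pics/c10.png

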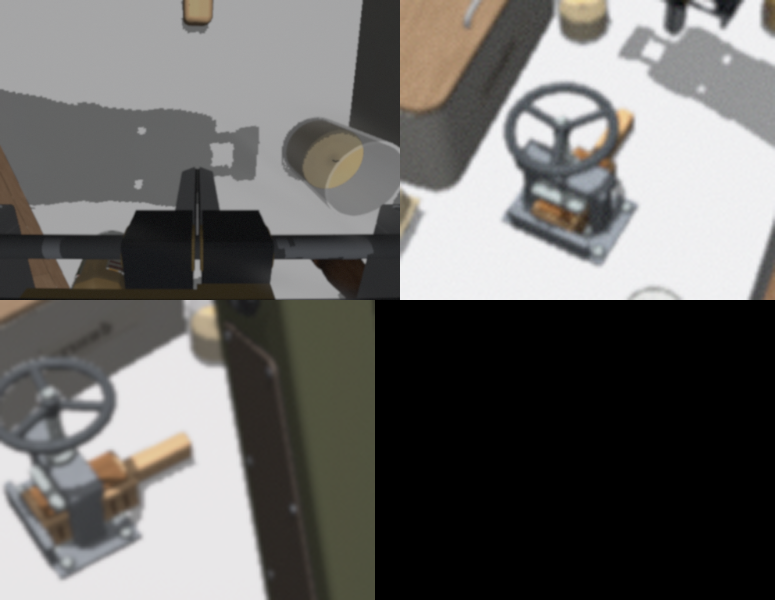

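```bash
python3 - <<'E'
from h import *
import pickle; c=pickle.load(open('w10.pkl','rb'));k=1.28
print('handle end',pf(onz('wrist',197.5*k,16*k,40,c)),pf(onz('scene',236.5,235,40)),pf(onz('side',160+222/2.5,180+115/2.5,40)))
E
```

```text
handle end [-149.8    1.1] [-153.6    9.7] [-139.7    4.8]
```

```bash
python3 -c "
from cell import *
print(sign_off())"
```

```text
the job is handed in; nothing more can be done
None
```

I wound the press open, drew the mould from the riser, set it down and let go, then took it by the handle and pushed it in until it met the back stop. I handed it in at about 23 s with the fingers clear; no verdict is reported.

- **Wheel lift:** two camera views put the rise at about 27 mm. The wheel turn, roughly 4.1 rad, agrees with that.
- **Mould home:** pushing stopped hard at 73 N, exactly at the tool position I had calculated for fully home. From the wrist view, the handle end came out within about 5 mm of where it should be along the lane. It was about 1 mm off the lane's middle.
- **Disagreement:** rougher readings of the handle end from the scene and side views put it 5 to 10 mm off the middle. The side view also put it about 15 mm off along the lane. I trusted the wrist view and the stop force.
- **What went wrong:** the first push, with the handle gripped, stalled and the handle slipped in the fingers. The likely cause is that the hand had tilted about 0.1 rad and rolled the mould against the plate. I let go, the mould settled flat, and I finished by pushing the handle's end with shut fingers.
- **Jars, tin and mill:** I did not touch any of them knowingly, but I did not re-measure their positions at the end.

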